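Fit the inner lid to the filings tin and keep the outer lid in hand

TASK

On the jeweller's bench, first push the carrier with the open filings tin along its rail to the station, where it clicks into the detent. Then take the two nested lids from the wooden stand together by the knob that stands up through the outer lid, lower them gently onto the tin and let go, so that the inner lid sits down on the tin's rim with the outer lid still over it. Last, grip the outer lid by its round collar and lift it alone, level, until it is fully clear above the knob, leaving the inner lid seated and undisturbed, and finish while still holding the outer lid up in the gripper; leave the other things on the bench where they are.

Things in the scene. Friction and masses are not known exactly. Their poses are not given: they have to be found in the camera images.
- rail: Fixed rail slide, steel, 100 mm wide (its x), 360 mm long (its y), under 30 mm tall; may stand turned. Origin on the bench under the bar's centre line. Its +y is the direction to push the carrier. The detent is marked by two small ridges on the strip along its robot side
- carrier (a joint): Carrier position along the rail (m), growing along the rail's +y: stops at 0 and 0.17, station detent at 0.120. A sprung plunger on the carrier drops between two ridges: moving takes about 1 N, passing a ridge about 6 N; within 5 mm the detent pulls it in. It stays where left. Deck 80 mm wide, top 32 mm above the bench, tin bolted on
- station (a point): Point fixed to the rail: where the centre of the tin's rim is when the carrier is in the station detent (92 mm above the bench)
- tin_rim (a point): Centre of the rim of the open steel tin on the carrier, 92 mm above the bench. Tin: outside diameter 72 mm, wall 3 mm, mouth 66 mm, 60 mm tall above the deck. Axes parallel to the rail's
- push_tab (a point): Middle of the top edge of the rear face (facing the rail's -y) of the carrier's upright push tab, 95 mm behind the tin's axis; push this face towards +y. The tab is a plate 44 mm across the rail, 10 mm thick, from the deck (32 mm) to 72 mm above the bench. Behind it only 10 mm of deck and the low rail
- lid_stand: Fixed wooden lid stand: foot 100 mm across, 10 mm thick, with a tube 72 mm across up to 40 mm height on which the lids wait. Origin at the middle of its underside, z up
- inner_lid: Steel inner lid, 160 g: flange 80 mm across, 5 mm thick; 60 mm plug reaching 8 mm below it (3 mm play all round in the tin); round knob on the axis, 16 mm thick (19 mm band near the tip), tip 53 mm above the origin. Origin on the axis at the flange's underside, which rests on the rim; z up. Nested, the knob stands 24 mm out of the outer lid's collar, and lifting it carries both
- outer_lid: Aluminium outer lid, 130 g, 89 mm across: plate 4 mm thick, skirt 15 mm down, upright round collar 42 mm outside, 34 mm inside, from 4 to 24 mm above the origin; the inner lid's knob passes through it freely. Origin on the axis at the plate's underside, z up; nested it is 5 mm above the inner lid's (1.5 mm side play). Raised 63 mm from there the skirt clears the knob's tip
- oil_bottle: Bystander, to be left alone: small clear plastic oil bottle with black cap, 36 mm across, 85 mm tall; origin at its underside
- caliper: Bystander, to be left alone: steel caliper lying flat, 220 mm long; origin at its underside
- pliers: Bystander, to be left alone: pliers with black grips lying flat, about 150 mm long, 10 mm thick; origin at its underside
- bench_block: Bystander, to be left alone: square steel bench block, 65 x 65 x 20 mm; origin at its underside
- glass_jar: Bystander, to be left alone: closed glass jar, 90 mm across, 100 mm tall; origin at its underside
- ring_cone: Bystander, to be left alone: small wooden ring cone, 52 mm across its foot, 88 mm tall; origin at its underside
- brush: Bystander, to be left alone: bench brush lying flat; origin at its underside
Things that resemble listed ones, but are neither listed nor needed, are in the scene too. What is shaped like the outer_lid but blue is not meant. Leave any black look-alike of the inner_lid alone.

How it is judged:
By the outcome, as a careful person would: the job done as asked, in the order asked, and still so for the second after the job is handed in, while the arm keeps its last pose, push and grip.
It also fails if it takes over 72 s, if anything falls off the work surface, if the arm or the gripper's body presses on something with over 40 N, if the wrist force passes 120 N, or if a joint passes its speed limit or range.

ROBOT

A 6-joint arm with a two-finger parallel gripper is mounted at the origin on the work surface. World frame = base frame: x ahead of the robot, y to its left, z up, the work surface at z = 0. Lengths are in mm, angles in rad, forces in N, time in s.
With the tool pointing down it reaches from about 325 to 900 mm from the base axis. Payload 3.5 kg.
Tool frame: the origin (TCP) lies midway between the tips of the shut fingers; the grasp point (between the pads) lies env.hold_point_z behind it (env.hold_point_z is the distance from the TCP to the grasp point, in mm); z points along the fingers, y is the line along which they close (so a half turn about z gives the same grasp; the last joint's range is limited). The gripper opens to 85 mm and grips with 20 to 120 N. Pads are 22 mm wide; open, the fingers measure 114 mm over their backs; the gripper's body (76 mm by 85 mm) begins 54 mm behind the grasp point. The pads swing forward as they close: fully open they stand 13 mm farther back than shut.
Start: joints at [-1.321, 0.276, -0.026, 1.268, 0, 1.467], TCP at [215.942, -586.507, 231.313] pointing down, gripper open.
Joint ranges: [-3.12, 3.12], [-0.85, 1.88], [-1.08, 1.24], [-1.95, 2.15], [-1.57, 1.53], [-3.14, 3.14]. Speed limits (rad/s): [2.57, 2.57, 3.14, 3.14, 3.14, 3.14].

INTERFACE

Orientations are given as a unit quaternion [x, y, z, w].
In Python, from workcell import get_state, imaging, order, env gives the robot as it stands.
- The arm moves only by the tool play_rows, never from a script. Its argument "increments" is a list of rows, each an object of numbers: "claw": the opening, from 0 (shut) to 1 (fully open); "dx", "dy", "dz": the shift along the tool's x, y, z in mm; "turn": the turn about the tool's z in degrees. A call has 1 to 10 rows; each row is the pose to reach, as a shift and turn from the pose commanded when the call began, along the tool's axes at that moment; what a row does not reach only later rows make up. A row lasts 1/12 s, in which the tool goes at most 41.7 mm and 7.16 degrees, less where a joint would pass 70% of its speed; a pose out of reach is approached as far as the arm can. A call with a gripper value outside its range is refused whole. The fingers move at their own pace and stop on an object; "squeeze" is the grip in N (left out, the last holds). Time passes only in rows, so rows that repeat a pose let the fingers close. It gives the time, the measured TCP pose, the force, the opening and the grip force at its end, in the units of the state.
- get_state(): the state, without advancing time (a new reading comes with each control period).
- imaging.camera(name): name is "scene" or "side" or "wrist"; returns a dict with "image" (420x560x3 uint8, blue, green, red), "K" (3x3 intrinsics, pixels), "rvec" (rotation vector, rad) and "tvec" (3), from world to camera coordinates, as OpenCV has them. Camera axes: x right, y down, z forward; pixel columns grow to the right and rows downward; lengths in mm; the calibration is good to about 2 mm. The wrist camera is an equidistant fisheye: a pixel r from the principal point sees the ray r / f radians off the axis. A picture is of the moment at which its call begins. There is no depth.
- order.finish_job(): hands the job in; it is judged then, once.
The state is a dict: "t": time; "joint_pos": joint angles; "qvel": joint speeds; "joint_efforts": joint torques, N m; "ee_pos": TCP position; "eef_rot": TCP orientation; "force": force on the tool from outside, world axes, zero at the start; "moment": the same for the moment, N m; "gripper_width": opening from 0.0 (shut) to 1.0 (fully open); "grasp_force": force on a finger pad.
Only numpy, scipy, OpenCV 4.12 (cv2) and the standard library are available. Lean on these libraries where they do the work, as an engineer would, in place of code of your own. Each camera call takes 0.05 s, during which the arm holds its last target. There are 200 camera calls.

## Working session

There is one attempt and no reset: what is moved stays moved. The work goes in short steps, Python scripts to look and compute and a tool call to move; the robot and the scene stay as the last step left them, time stands still between calls to the robot, and variables do not carry over. Pictures are saved under pics/ and viewed, at most 10 in all, crops included, and the job is handed in when it is done.

Besides the shell and the picture viewer there is one more tool, called after "Call:" as name(argument=value, ...), one argument or row to a line, values as JSON. play_rows: Moves the arm, as the interface text tells. Its arguments: {"type":"object","properties":{"increments":{"type":"array","items":{"type":"object","properties":{"claw":{"type":"number"},"dx":{"type":"number"},"dy":{"type":"number"},"dz":{"type":"number"},"turn":{"type":"number"}}}},"squeeze":{"type":"number"}},"required":["increments"]}

```bash
mkdir -p pics; cat > h.py <<'E'
import numpy as np, cv2
from workcell import get_state, imaging, order, env
from scipy.spatial.transform import Rotation as R
def grab(n,save=None):
    c=imaging.camera(n)
    if save: cv2.imwrite('pics/'+save,c['image'])
    np.savez('cam_'+n+'.npz',**c)
    return c
def ray(c,u,v):
    K=np.array(c['K']);Rm=cv2.Rodrigues(np.array(c['rvec'],float))[0];t=np.array(c['tvec'],float).ravel()
    d=np.array([(u-K[0,2])/K[0,0],(v-K[1,2])/K[1,1],1.])
    return -Rm.T@t, Rm.T@d
def at(c,u,v,z):
    o,d=ray(c,u,v); return o+d*(z-o[2])/d[2]
def proj(c,P):
    return cv2.projectPoints(np.array(P,float).reshape(-1,1,3),np.array(c['rvec'],float),np.array(c['tvec'],float),np.array(c['K'],float),None)[0].reshape(-1,2)
def circ(x,y,z,r,n=60):
    a=np.linspace(0,2*np.pi,n); return np.c_[x+r*np.cos(a),y+r*np.sin(a),0*a+z]
E
python3 - <<'E'
from h import *
for n in('scene','side','wrist'):
    c=grab(n,n+'0.png'); print(n,c['K'],c['rvec'],c['tvec'], ray(c,280,210)[0] if n!='wrist' else '')
print(get_state(),env.hold_point_z)
a=cv2.imread('pics/scene0.png');cv2.imwrite('pics/s0.png',cv2.resize(a,(800,600),interpolation=cv2.INTER_CUBIC))
a=cv2.imread('pics/side0.png');cv2.imwrite('pics/d0.png',cv2.resize(a,(800,600),interpolation=cv2.INTER_CUBIC))
E
```

```text
scene [[419.0884319    0.         273.2787112 ]
 [  0.         419.0884319  202.47821249]
 [  0.           0.           1.        ]] [ 1.78737696  1.27577416 -0.74218152] [-154.95951153 -194.04412141 1646.52246636] [1489.71967412 -330.33011677  666.57265918]
side [[388.04732766   0.         277.00639549]
 [  0.         388.04732766 206.13237293]
 [  0.           0.           1.        ]] [ 0.43294998 -2.59186385  1.42449317] [528.23704107 180.32480243 689.37469685] [346.58410027 630.08854941 519.28485432]
wrist [[325.1922621    0.         277.72786508]
 [  0.         325.1922621  213.20937346]
 [  0.           0.           1.        ]] [-2.35994497  1.64379192  0.26078669] [-622.02533143  -41.56623104  380.24399325] 
{'t': 0.15, 'joint_pos': array([-1.32143776e+00,  2.76999061e-01, -2.75735872e-02,  1.26798290e+00,
        1.38940087e-05,  1.46738835e+00]), 'qvel': array([-0.00020294, -0.0026637 ,  0.00418231, -0.00151524, -0.00032004,
       -0.0015979 ]), 'joint_efforts': array([ 5.43968545e-04, -4.46056223e+01,  2.95639515e+01,  1.05559776e-02,
       -1.59614874e-04,  8.60416719e-06]), 'ee_pos': array([ 215.77334683, -585.92354736,  230.38759717]), 'eef_rot': array([ 9.84484378e-01,  1.75470043e-01, -5.72044986e-05, -8.77777746e-04]), 'force': array([-0.25747055, -0.4231329 ,  0.02119557]), 'moment': array([-0.04755504, -0.00674428, -0.01861646]), 'grasp_force': 0.0, 'gripper_width': 0.9991602170808334} 18.700000000000003
```

View pics/s0.png

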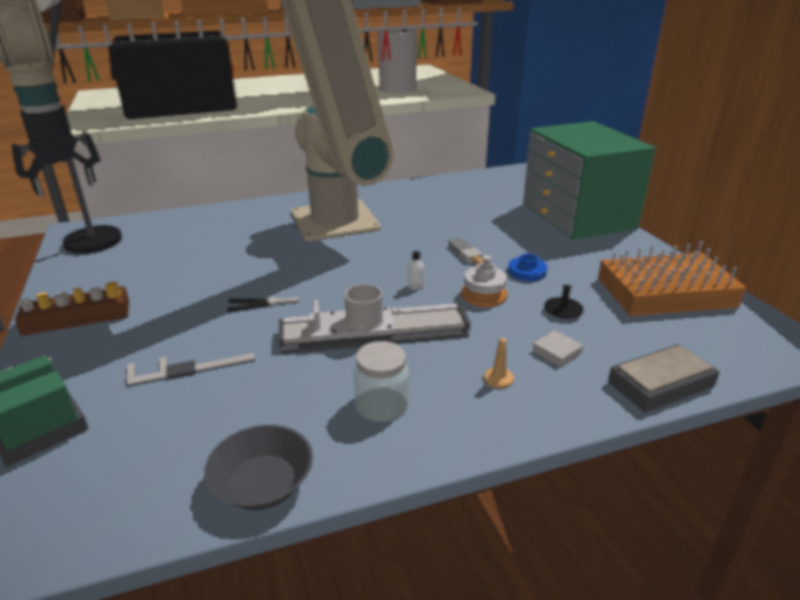

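View pics/d0.png

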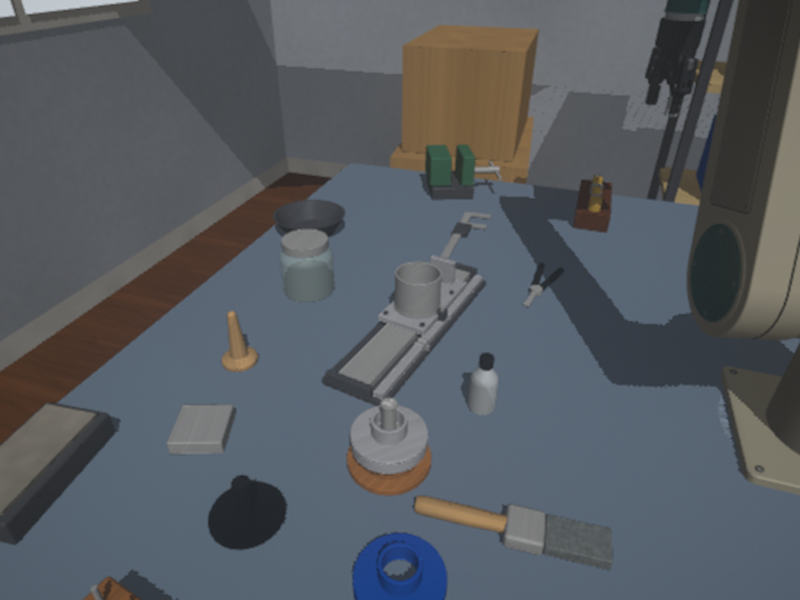

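The scene view shows the rail from (282,340) to (468,325), the tin rim at (364,292) and the lids on their stand at (487,280). In the side view the tin rim is at (418,272) and the knob tip at (389,402). Next I enlarge these areas.

```bash
python3 - <<'E'
from h import *
a=cv2.imread('pics/side0.png')
def crop(a,x,y,w,h,s): return cv2.resize(a[y:y+h,x:x+w],(w*s,h*s),interpolation=cv2.INTER_CUBIC)
cv2.imwrite('pics/c1.png',crop(a,220,170,133,100,6)) # rail
b=cv2.imread('pics/scene0.png')
l=crop(a,235,270,80,80,5); r=crop(b,305,170,80,80,5); t=crop(b,185,195,160,40,5)
cv2.imwrite('pics/c2.png',np.vstack([np.hstack([l,r]),t]))
E
```

```text
(no output)
```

View pics/c1.png

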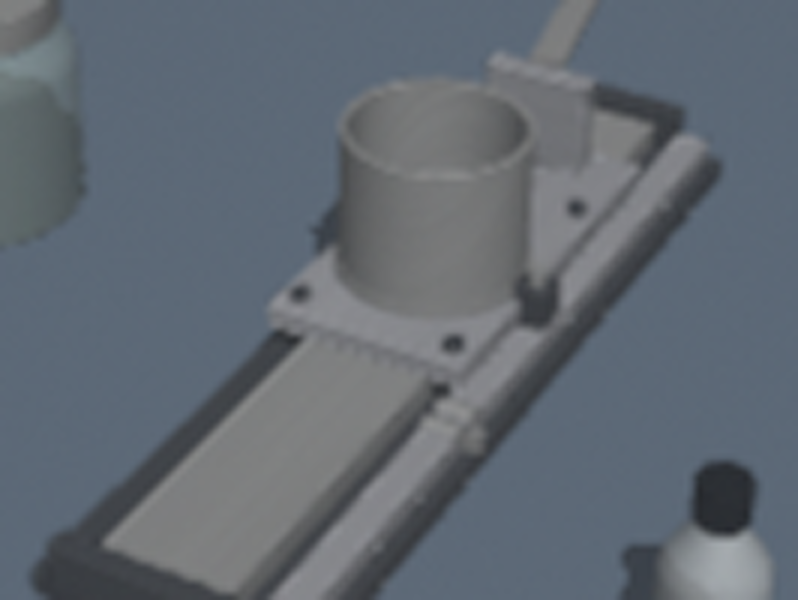

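View pics/c2.png

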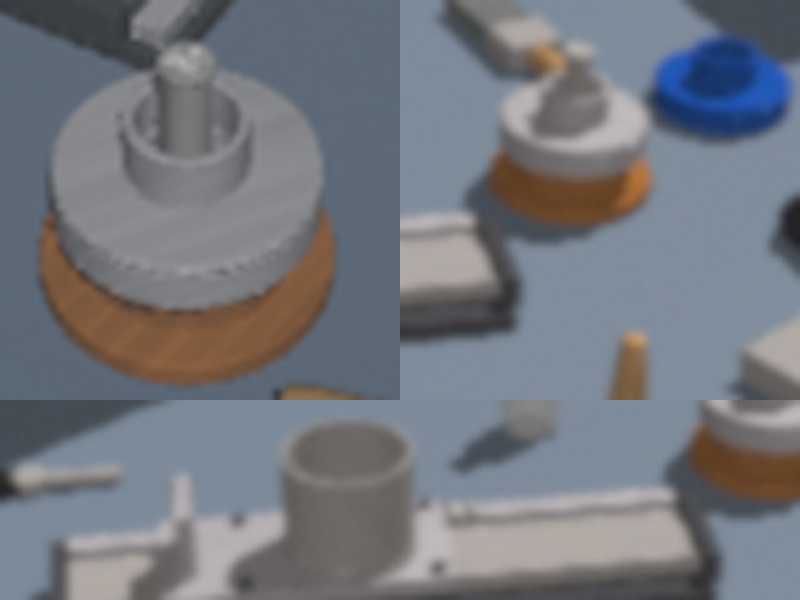

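The crops show, in the side view: tin rim ellipse spanning x 338–533, y 77–181; tab top at (490,58)–(594,90); deck edge from (640,170) to (460,375). The knob tip is at (187,50) in the lid crop and the collar's top ellipse spans x 122–252, y 80–165.

```bash
python3 - <<'E'
from h import *
s=dict(np.load('cam_side.npz')); c=dict(np.load('cam_scene.npz'))
S=lambda x,y,z: at(s,220+(x+.5)/6-.5,170+(y+.5)/6-.5,z)
L=lambda x,y,z: at(s,235+(x+.5)/5-.5,270+(y+.5)/5-.5,z)
Rr=lambda x,y,z: at(c,305+(x-400+.5)/5-.5,170+(y+.5)/5-.5,z)
T=lambda x,y,z: at(c,185+(x+.5)/5-.5,195+(y-400+.5)/5-.5,z)
np.set_printoptions(precision=1,suppress=True)
l,r,t,b=S(338,128,92),S(533,130,92),S(437,77,92),S(435,181,92)
print('rim side',(l+r)/2,(t+b)/2,np.linalg.norm(l-r),np.linalg.norm(t-b))
l,r,t,b=T(280,453,92),T(414,453,92),T(347,420,92),T(347,485,92)
print('rim scene',(l+r)/2,(t+b)/2,np.linalg.norm(l-r),np.linalg.norm(t-b))
def ang(p,q): d=q-p; return np.degrees(np.arctan2(d[1],d[0])),np.linalg.norm(d)
print('deck edge',S(640,170,32),S(460,375,32),ang(S(640,170,32),S(460,375,32)))
print('front deck',S(270,310,32),S(455,378,32),ang(S(270,310,32),S(455,378,32)))
print('strip edge',ang(S(705,150,26),S(355,590,26)) )
print('scene strip',ang(T(62,540,28),T(675,490,28)))
print('tab top',S(490,60,72),S(594,90,72),'scene',T(181,478,72))
print('ridge', S(475,435,28),S(455,410,28))
print('knob',L(187,55,93),Rr(580,49,93))
print('collar',(L(122,125,69)+L(252,125,69))/2,np.linalg.norm(L(122,125,69)-L(252,125,69)),(L(187,80,69)+L(187,165,69))/2)
print('plate',(L(50,175,49)+L(323,175,49))/2,np.linalg.norm(L(50,175,49)-L(323,175,49)))
print('foot',(L(38,255,10)+L(336,255,10))/2,np.linalg.norm(L(38,255,10)-L(336,255,10)))
print('bottle cap',at(s,487*.7,360*.7,85), 'jar',at(s,306*.7,240*.7,100),'cone',at(s,232*.7,314*.7,88))
E
```

```text
rim side [549.2 -75.4  92. ] [549.4 -76.8  92. ] 71.01360338808904 75.353698977116
rim scene [559.2 -78.1  92. ] [557.9 -77.7  92. ] 71.77977369580138 67.9890925137296
deck edge [ 490.1 -170.4   32. ] [519.3 -12.4  32. ] (np.float64(79.51789046399117), np.float64(160.6723632822816))
front deck [596.6 -28.1  32. ] [520.5 -10.1  32. ] (np.float64(166.729060326111), np.float64(78.22947232801766))
strip edge (np.float64(80.6076812251842), np.float64(309.5303805913873))
scene strip (np.float64(79.0793909190855), np.float64(349.0337007478083))
tab top [ 554.  -168.3   72. ] [ 508.8 -158.1   72. ] scene [ 521.9 -161.9   72. ]
ridge [506.1  14.   28. ] [516.6   2.7  28. ]
knob [497.4 204.1  93. ] [504.  205.5  93. ]
collar [495.3 210.2  69. ] 41.37121284609483 [495.8 208.7  69. ]
plate [494.7 212.4  49. ] 88.11106605941657
foot [494.9 211.3  10. ] 99.54509033156593
bottle cap [409.6  88.4  85. ] jar [ 752. -105.  100.] cone [758.3 108.8  88. ]
```

```bash
cat >> h.py <<'E'
def to(x,y,z,xang=None):
    """shift in tool axes from measured pose to world target; xang: wanted world angle of tool x (deg)"""
    st=get_state(); M=R.from_quat(st['eef_rot']).as_matrix()
    d=M.T@(np.array([x,y,z])-st['ee_pos']); a=np.degrees(np.arctan2(M[1,0],M[0,0]))
    tilt=np.degrees(np.arccos(-M[2,2]))
    print('d',d.round(1),'xang',a.round(2),'turn',None if xang is None else round(a-xang,2),'tilt',tilt.round(2),'pos',st['ee_pos'].round(1),'t',st['t'])
E
python3 -c "
from h import *
to(524.5,-208,200,-10.6)"
```

```text
d [ 420.3 -247.9   30.9] xang 20.21 turn 30.81 tilt 0.1 pos [ 215.8 -585.9  230.4] t 0.15
```

Call:
play_rows(
  increments=[
    {"dx": 34,"dy": -20,"dz": 2,"turn": 5,"claw": 0},
    {"dx": 68,"dy": -40,"dz": 4,"turn": 10,"claw": 0},
    {"dx": 102,"dy": -60,"dz": 6,"turn": 15,"claw": 0},
    {"dx": 136,"dy": -80,"dz": 8,"turn": 20,"claw": 0},
    {"dx": 170,"dy": -100,"dz": 10,"turn": 25,"claw": 0},
    {"dx": 204,"dy": -120,"dz": 12,"turn": 30.8,"claw": 0},
    {"dx": 238,"dy": -140,"dz": 15,"turn": 30.8,"claw": 0},
    {"dx": 272,"dy": -160,"dz": 18,"turn": 30.8,"claw": 0},
    {"dx": 306,"dy": -180,"dz": 20,"turn": 30.8,"claw": 0},
    {"dx": 340,"dy": -200,"dz": 22,"turn": 30.8,"claw": 0},
  ],
)

```text
t: 0.98
ee_pos: [466.6, -279.5, 208.9]
eef_rot: [0.996, -0.092, -0.0, -0.0]
force: [0.5, 0.7, 0.2]
gripper_width: -0.001
grasp_force: 0.0
```

```bash
python3 -c "
from h import *
to(524.5,-208,200,-10.6)"
```

```text
d [ 43.8 -80.9   8.9] xang -10.59 turn 0.01 tilt 0.02 pos [ 466.6 -279.5  208.9] t 0.9833
```

Call:
play_rows(
  increments=[
    {"dx": 14,"dy": -26,"dz": 3},
    {"dx": 29,"dy": -53,"dz": 6},
    {"dx": 38,"dy": -70,"dz": 9},
    {"dx": 44,"dy": -82,"dz": 9},
    {"dx": 44,"dy": -82,"dz": 9},
  ],
)

```text
invalid input at $.increments[0]: expected keys claw, dx, dy, dz, turn
```

```bash
python3 -c "
from h import *
to(524.5,-208,48,-10.6)
a=grab('wrist')['image']
cv2.imwrite('pics/w1.png',cv2.resize(a,(800,600),interpolation=cv2.INTER_CUBIC))"
```

```text
d [ 43.9 -80.9 160.9] xang -10.59 turn 0.01 tilt 0.02 pos [ 466.6 -279.5  208.9] t 0.9833
```

View pics/w1.png

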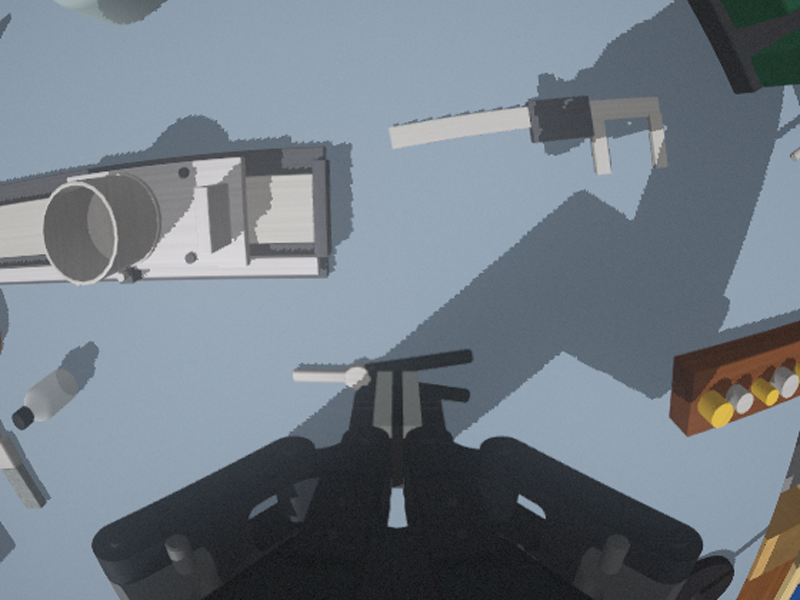

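The wrist view shows the carrier nearly parallel to the image rows. The rim ellipse spans x 43–118, y 183–283, the tab's dark rear face has its top edge near x=208 (y 187–250), and the rail's end is at x=325.

```bash
cat >> h.py <<'E'
def wat(c,u,v,z):
    K=np.array(c['K']);Rm=cv2.Rodrigues(np.array(c['rvec'],float))[0];t=np.array(c['tvec'],float).ravel()
    p=np.array([u-K[0,2],v-K[1,2]])/K[0,0]; r=np.hypot(*p)
    d=Rm.T@np.r_[p/r*np.sin(r),np.cos(r)]; o=-Rm.T@t
    return o+d*(z-o[2])/d[2]
E
python3 - <<'E'
from h import *
np.set_printoptions(precision=1,suppress=True)
c=dict(np.load('cam_wrist.npz'))
W=lambda x,y,z: wat(c,(x+.5)*.7-.5,(y+.5)*.7-.5,z)
print('rim',(W(43,235,92)+W(118,233,92))/2,np.linalg.norm(W(43,235,92)-W(118,233,92)),(W(85,183,92)+W(78,283,92))/2,np.linalg.norm(W(85,183,92)-W(78,283,92)))
print('tab top',W(208,187,72),W(208,250,72),'bottom',W(230,183,32),W(232,245,32))
print('rail end',W(325,277,28),W(327,150,28))
print('strip',W(120,279,26),W(325,277,26))
print('ridge', W(130,275,28))
to(524.5,-208,48,-10.6)
E
```

```text
rim [547.8 -76.5  92. ] 69.6312012565467 [547.  -78.4  92. ] 69.59922529238624
tab top [ 551.9 -173.1   72. ] [ 512.4 -162.5   72. ] bottom [ 551.9 -173.6   32. ] [ 507.6 -163.9   32. ]
rail end [ 469.8 -226.    28. ] [ 558.5 -246.5   28. ]
strip [502.4 -53.1  26. ] [ 469.3 -225.5   26. ]
ridge [503.7 -65.8  28. ]
d [ 41.5 -73.7 161. ] xang -10.24 turn 0.36 tilt 0.35 pos [ 470.1 -274.   208.5] t 1.0333
```

Call:
play_rows(
  increments=[
    {"dx": 14,"dy": -26,"dz": 3,"turn": 0,"claw": 0},
    {"dx": 29,"dy": -53,"dz": 6,"turn": 0,"claw": 0},
    {"dx": 38,"dy": -70,"dz": 9,"turn": 0,"claw": 0},
    {"dx": 44,"dy": -82,"dz": 9,"turn": 0,"claw": 0},
    {"dx": 44,"dy": -82,"dz": 9,"turn": 0,"claw": 0},
  ],
)

```text
t: 1.45
ee_pos: [525.0, -207.0, 199.9]
eef_rot: [0.996, -0.091, -0.0, -0.0]
force: [-0.0, -0.6, 0.3]
gripper_width: -0.003
grasp_force: 0.0
```

Call:
play_rows(
  increments=[
    {"dx": 0,"dy": 0,"dz": 35,"turn": 0,"claw": 0},
    {"dx": 0,"dy": 0,"dz": 70,"turn": 0,"claw": 0},
    {"dx": 0,"dy": 0,"dz": 105,"turn": 0,"claw": 0},
    {"dx": 0,"dy": 0,"dz": 130,"turn": 0,"claw": 0},
    {"dx": 0,"dy": 0,"dz": 150,"turn": 0,"claw": 0},
    {"dx": 0,"dy": 0,"dz": 150,"turn": 0,"claw": 0},
  ],
)

```text
t: 1.95
ee_pos: [519.7, -207.8, 45.8]
eef_rot: [0.996, -0.093, -0.004, -0.002]
force: [-0.0, 0.0, -0.6]
gripper_width: 0.001
grasp_force: 0.0
```

```bash
python3 -c "
from h import *
to(529,-187,48,-10.8)"
```

```text
d [  5.3 -22.2  -2.2] xang -10.66 turn 0.14 tilt 0.54 pos [ 519.7 -207.8   45.8] t 1.95
```

Call:
play_rows(
  increments=[
    {"dx": 0,"dy": -4,"dz": 0,"turn": 0,"claw": 0},
    {"dx": 1,"dy": -8,"dz": 0,"turn": 0,"claw": 0},
    {"dx": 1,"dy": -12,"dz": 0,"turn": 0,"claw": 0},
    {"dx": 1,"dy": -16,"dz": 0,"turn": 0,"claw": 0},
    {"dx": 1,"dy": -20,"dz": 0,"turn": 0,"claw": 0},
    {"dx": 1,"dy": -24,"dz": 0,"turn": 0,"claw": 0},
    {"dx": 1,"dy": -28,"dz": 0,"turn": 0,"claw": 0},
    {"dx": 1,"dy": -32,"dz": 0,"turn": 0,"claw": 0},
    {"dx": 1,"dy": -36,"dz": 0,"turn": 0,"claw": 0},
    {"dx": 1,"dy": -40,"dz": 0,"turn": 0,"claw": 0},
  ],
)

```text
t: 2.78
ee_pos: [532.9, -169.5, 50.5]
eef_rot: [0.996, -0.092, 0.0, 0.0]
force: [0.2, -1.1, 0.8]
gripper_width: 0.001
grasp_force: 0.6
```

```bash
python3 -c "
from h import *
to(529,-187,48,-10.8)
a=grab('side')['image'][150:300,200:400]
cv2.imwrite('pics/d1.png',cv2.resize(a,(800,600),interpolation=cv2.INTER_CUBIC))"
```

```text
d [-0.7 17.9  2.5] xang -10.59 turn 0.21 tilt 0.04 pos [ 532.9 -169.5   50.5] t 2.7833
```

View pics/d1.png

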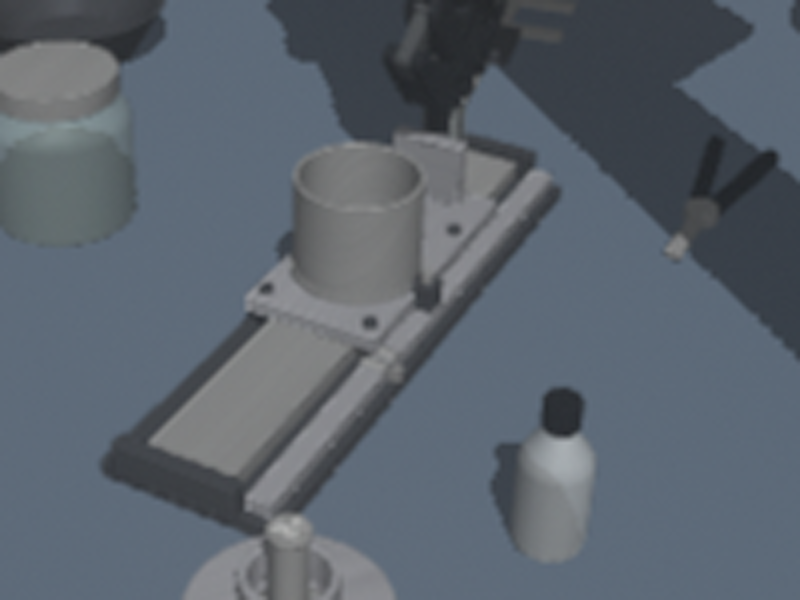

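The carrier is in contact and moving. The black plunger's foot is at (428,303) and the ridges are near (385,355) and (397,372); the rim ellipse spans x 293–425, y 143–213.

```bash
python3 - <<'E'
from h import *
np.set_printoptions(precision=1,suppress=True)
c=dict(np.load('cam_side.npz'))
S=lambda x,y,z: at(c,200+(x+.5)/4-.5,150+(y+.5)/4-.5,z)
u=np.array([np.cos(np.radians(79.3)),np.sin(np.radians(79.3)),0])
r=(S(293,178,92)+S(425,178,92))/2; r2=(S(360,143,92)+S(358,213,92))/2
print('rim',r,r2,r@u,r2@u)
for n,p in dict(pl=S(428,303,28),plm=S(428,290,36),r1=S(385,355,28),r2=S(397,372,28),end1=S(110,465,20),end2=S(530,152,20),c1=S(250,505,28),c2=S(548,180,28)).items(): print(n,p,p@u)
to(0,0,0); print(get_state()['ee_pos']@u)
E
```

```text
rim [551.1 -61.   92. ] [551.5 -62.3  92. ] 42.41745028674589 41.19631336017448
pl [506.3 -48.9  28. ] 45.927670860813606
plm [506.9 -49.7  36. ] 45.25489412267542
r1 [515.2   3.9  28. ] 99.45424127368597
r2 [505.3  15.7  28. ] 109.2034382545733
end1 [618.5 121.2  20. ] 233.88939401323756
end2 [ 490.6 -245.7   20. ] -150.3298462940494
c1 [541.7 133.4  28. ] 231.61111142654906
c2 [ 470.5 -200.9   28. ] -110.05687562966541
d [-554.7  -68.2   50.4] xang -10.55 turn None tilt 0.04 pos [ 532.8 -168.6   50.4] t 2.8333
-66.77301029921843
```

Call:
play_rows(
  increments=[
    {"dx": 0,"dy": -4,"dz": 0,"turn": 0,"claw": 0},
    {"dx": 0,"dy": -8,"dz": 0,"turn": 0,"claw": 0},
    {"dx": 0,"dy": -12,"dz": 0,"turn": 0,"claw": 0},
    {"dx": 0,"dy": -16,"dz": 0,"turn": 0,"claw": 0},
    {"dx": 0,"dy": -20,"dz": 0,"turn": 0,"claw": 0},
    {"dx": 0,"dy": -24,"dz": 0,"turn": 0,"claw": 0},
    {"dx": 0,"dy": -28,"dz": 0,"turn": 0,"claw": 0},
    {"dx": 0,"dy": -32,"dz": 0,"turn": 0,"claw": 0},
    {"dx": 0,"dy": -36,"dz": 0,"turn": 0,"claw": 0},
    {"dx": 0,"dy": -40,"dz": 0,"turn": 0,"claw": 0},
  ],
)

```text
t: 3.67
ee_pos: [539.9, -129.9, 50.3]
eef_rot: [0.996, -0.092, -0.0, -0.0]
force: [0.9, -1.5, 0.4]
gripper_width: 0.001
grasp_force: 0.5
```

Call:
play_rows(
  increments=[
    {"dx": 0,"dy": -1,"dz": 0,"turn": 0,"claw": 0},
    {"dx": 0,"dy": -2,"dz": 0,"turn": 0,"claw": 0},
    {"dx": 0,"dy": -3,"dz": 0,"turn": 0,"claw": 0},
    {"dx": 0,"dy": -4,"dz": 0,"turn": 0,"claw": 0},
    {"dx": 0,"dy": -5,"dz": 0,"turn": 0,"claw": 0},
  ],
)

```text
t: 4.08
ee_pos: [540.5, -126.0, 50.3]
eef_rot: [0.996, -0.092, -0.0, 0.001]
force: [-0.7, -3.7, -0.1]
gripper_width: 0.0
grasp_force: 1.9
```

```bash
python3 - <<'E'
from h import *
a=grab('side')['image'][150:300,200:400]
cv2.imwrite('pics/d2.png',cv2.resize(a,(800,600),interpolation=cv2.INTER_CUBIC))
u=np.array([np.cos(np.radians(79.3)),np.sin(np.radians(79.3)),0]);print(get_state()['ee_pos']@u, get_state()['force']@u)
E
```

```text
-23.431710304213055 -3.057438475098158
```

View pics/d2.png

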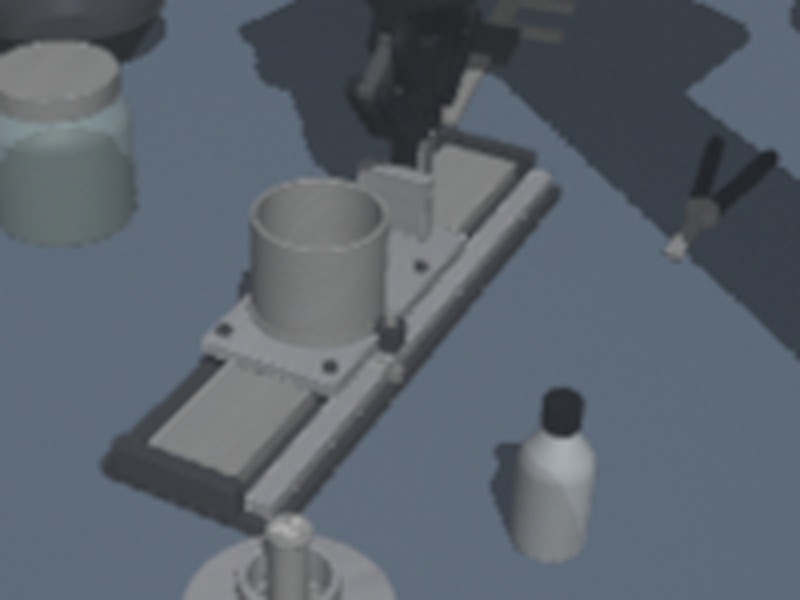

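The plunger (392,340) has reached the first ridge and the force is rising, so from here I creep.

Call:
play_rows(
  increments=[
    {"dx": 0,"dy": -0.5,"dz": 0,"turn": 0,"claw": 0},
    {"dx": 0,"dy": -1,"dz": 0,"turn": 0,"claw": 0},
    {"dx": 0,"dy": -1.5,"dz": 0,"turn": 0,"claw": 0},
    {"dx": 0,"dy": -2,"dz": 0,"turn": 0,"claw": 0},
  ],
)

```text
t: 4.47
ee_pos: [540.6, -125.4, 50.3]
eef_rot: [0.996, -0.093, -0.001, 0.002]
force: [-2.6, -8.0, -0.8]
gripper_width: 0.001
grasp_force: 4.2
```

Call:
play_rows(
  increments=[
    {"dx": 0,"dy": -0.5,"dz": 0,"turn": 0,"claw": 0},
    {"dx": 0,"dy": -1,"dz": 0,"turn": 0,"claw": 0},
    {"dx": 0,"dy": -1.5,"dz": 0,"turn": 0,"claw": 0},
    {"dx": 0,"dy": -2,"dz": 0,"turn": 0,"claw": 0},
  ],
)

```text
t: 4.8
ee_pos: [540.8, -124.4, 50.4]
eef_rot: [0.996, -0.093, -0.001, 0.003]
force: [-3.1, -9.1, -1.1]
gripper_width: 0.0
grasp_force: 4.9
```

Call:
play_rows(
  increments=[
    {"dx": 0,"dy": -0.5,"dz": 0,"turn": 0,"claw": 0},
    {"dx": 0,"dy": -1,"dz": 0,"turn": 0,"claw": 0},
    {"dx": 0,"dy": -1.5,"dz": 0,"turn": 0,"claw": 0},
    {"dx": 0,"dy": -2,"dz": 0,"turn": 0,"claw": 0},
  ],
)

```text
t: 5.13
ee_pos: [541.7, -119.5, 50.2]
eef_rot: [0.996, -0.092, -0.0, -0.0]
force: [-1.7, -3.0, 0.1]
gripper_width: 0.003
grasp_force: 1.3
```

Call:
play_rows(
  increments=[
    {"dx": 0,"dy": 0,"dz": 0,"turn": 0,"claw": 0},
    {"dx": 0,"dy": 0,"dz": 0,"turn": 0,"claw": 0},
  ],
)

```text
t: 5.3
ee_pos: [542.0, -118.8, 50.3]
eef_rot: [0.996, -0.092, 0.0, -0.001]
force: [-0.5, -0.4, -1.0]
gripper_width: 0.0
grasp_force: 0.2
```

```bash
python3 - <<'E'
from h import *
np.set_printoptions(precision=1,suppress=True)
c=grab('side');a=c['image'][150:300,200:400]
cv2.imwrite('pics/d3.png',cv2.resize(a,(800,600),interpolation=cv2.INTER_CUBIC))
u=np.array([np.cos(np.radians(79.3)),np.sin(np.radians(79.3)),0]);print(get_state()['ee_pos']@u, get_state()['force']@u)
E
```

```text
-16.07386128479928 -0.18712685247286692
```

View pics/d3.png

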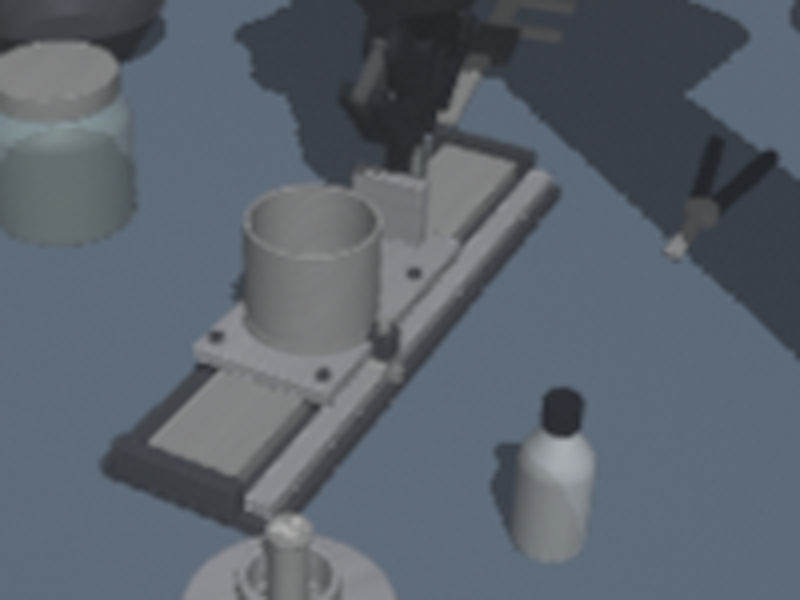

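Call:
play_rows(
  increments=[
    {"dx": 0,"dy": -0.5,"dz": 0,"turn": 0,"claw": 0},
    {"dx": 0,"dy": -1,"dz": 0,"turn": 0,"claw": 0},
    {"dx": 0,"dy": -1,"dz": 0,"turn": 0,"claw": 0},
  ],
)

```text
t: 5.6
ee_pos: [542.3, -118.2, 50.3]
eef_rot: [0.996, -0.092, 0.0, -0.0]
force: [0.3, -0.0, -0.2]
gripper_width: -0.002
grasp_force: 0.1
```

```bash
python3 - <<'E'
from h import *
np.set_printoptions(precision=1,suppress=True)
c=dict(np.load('cam_side.npz'))
S=lambda x,y,z: at(c,200+(x+.5)/4-.5,150+(y+.5)/4-.5,z)
u=np.array([np.cos(np.radians(79.3)),np.sin(np.radians(79.3)),0])
r=(S(243,221,92)+S(381,221,92))/2; r2=(S(313,186,92)+S(311,255,92))/2
print('rim',r,r2,r@u,r2@u)
for n,p in dict(pl=S(384,345,32),r2=S(397,372,28)).items(): print(n,p,p@u)
print(get_state()['ee_pos']@u, get_state()['force']@u)
E
```

```text
rim [561.1 -11.5  92. ] [561.6 -13.   92. ] 92.90652046990454 91.46344033320544
pl [516.8   0.9  32. ] 96.80451013401202
r2 [505.3  15.7  28. ] 109.2034382545733
-15.444829614422048 0.014310903000730325
```

Call:
play_rows(
  increments=[
    {"dx": 0,"dy": -0.5,"dz": 0,"turn": 0,"claw": 0},
    {"dx": 0,"dy": -1,"dz": 0,"turn": 0,"claw": 0},
    {"dx": 0,"dy": -1,"dz": 0,"turn": 0,"claw": 0},
  ],
)

```text
t: 5.85
ee_pos: [542.5, -117.3, 50.4]
eef_rot: [0.996, -0.092, 0.0, -0.0]
force: [-0.1, 0.1, -0.9]
gripper_width: 0.002
grasp_force: 0.0
```

Call:
play_rows(
  increments=[
    {"dx": 0,"dy": -0.5,"dz": 0,"turn": 0,"claw": 0},
    {"dx": 0,"dy": -1,"dz": 0,"turn": 0,"claw": 0},
    {"dx": 0,"dy": -1,"dz": 0,"turn": 0,"claw": 0},
  ],
)

```text
t: 6.1
ee_pos: [542.6, -116.6, 50.4]
eef_rot: [0.996, -0.092, 0.0, 0.0]
force: [-0.4, 0.6, 0.8]
gripper_width: 0.001
grasp_force: 0.2
```

Call:
play_rows(
  increments=[
    {"dx": 0,"dy": -0.5,"dz": 0,"turn": 0,"claw": 0},
    {"dx": 0,"dy": -1,"dz": 0,"turn": 0,"claw": 0},
    {"dx": 0,"dy": -1,"dz": 0,"turn": 0,"claw": 0},
  ],
)

```text
t: 6.35
ee_pos: [542.8, -115.6, 50.4]
eef_rot: [0.996, -0.092, 0.0, 0.0]
force: [-0.2, -0.3, 0.4]
gripper_width: 0.001
grasp_force: 0.3
```

Call:
play_rows(
  increments=[
    {"dx": 0,"dy": -0.5,"dz": 0,"turn": 0,"claw": 0},
    {"dx": 0,"dy": -1,"dz": 0,"turn": 0,"claw": 0},
    {"dx": 0,"dy": -1,"dz": 0,"turn": 0,"claw": 0},
  ],
)

```text
t: 6.6
ee_pos: [542.9, -114.9, 50.4]
eef_rot: [0.996, -0.092, 0.0, 0.0]
force: [-0.1, -2.7, -0.8]
gripper_width: -0.001
grasp_force: 0.9
```

Call:
play_rows(
  increments=[
    {"dx": 0,"dy": -0.5,"dz": 0,"turn": 0,"claw": 0},
    {"dx": 0,"dy": -0.8,"dz": 0,"turn": 0,"claw": 0},
    {"dx": 0,"dy": -0.8,"dz": 0,"turn": 0,"claw": 0},
  ],
)

```text
t: 6.85
ee_pos: [543.0, -114.5, 50.4]
eef_rot: [0.996, -0.092, 0.0, 0.001]
force: [-0.7, -4.6, 0.0]
gripper_width: -0.002
grasp_force: 2.1
```

Call:
play_rows(
  increments=[
    {"dx": 0,"dy": 10,"dz": 0,"turn": 0,"claw": 0},
    {"dx": 0,"dy": 25,"dz": -10,"turn": 0,"claw": 0},
    {"dx": 0,"dy": 25,"dz": -40,"turn": 0,"claw": 0},
    {"dx": 0,"dy": 25,"dz": -80,"turn": 0,"claw": 0},
    {"dx": 0,"dy": 25,"dz": -120,"turn": 0,"claw": 0.2},
    {"dx": -5,"dy": 0,"dz": -150,"turn": 0,"claw": 0.4},
    {"dx": -20,"dy": -35,"dz": -160,"turn": 0,"claw": 0.4},
    {"dx": -30,"dy": -70,"dz": -160,"turn": 0,"claw": 0.4},
    {"dx": -40,"dy": -105,"dz": -160,"turn": 0,"claw": 0.4},
    {"dx": -50,"dy": -140,"dz": -160,"turn": 0,"claw": 0.4},
  ],
)

```text
t: 7.68
ee_pos: [514.9, -1.4, 210.7]
eef_rot: [0.997, -0.07, 0.001, -0.012]
force: [0.1, -0.3, 0.4]
gripper_width: 0.401
grasp_force: 0.0
```

```bash
python3 - <<'E'
from h import *
to(496,209,200,-10.6)
E
```

```text
d [ -48.2 -205.4   15.7] xang -8.05 turn 2.55 tilt 1.39 pos [514.9  -1.4 210.7] t 7.6833
```

Call:
play_rows(
  increments=[
    {"dx": -10,"dy": -30,"dz": 0,"turn": 0,"claw": 0.4},
    {"dx": -20,"dy": -60,"dz": 0,"turn": 0,"claw": 0.4},
    {"dx": -30,"dy": -90,"dz": 0,"turn": 0,"claw": 0.4},
    {"dx": -45,"dy": -120,"dz": 0,"turn": 0,"claw": 0.4},
    {"dx": -52,"dy": -140,"dz": 0,"turn": 0,"claw": 0.4},
    {"dx": -55,"dy": -155,"dz": 0,"turn": 0,"claw": 0.4},
    {"dx": -55,"dy": -163,"dz": 0,"turn": 0,"claw": 0.4},
    {"dx": -56,"dy": -167,"dz": 0,"turn": 0,"claw": 0.4},
    {"dx": -56,"dy": -167,"dz": 0,"turn": 0,"claw": 0.4},
    {"dx": -56,"dy": -167,"dz": 0,"turn": 0,"claw": 0.4},
  ],
)

```text
t: 8.52
ee_pos: [474.1, 37.3, 213.9]
eef_rot: [0.999, -0.045, 0.001, -0.027]
force: [-0.5, -0.2, 0.9]
gripper_width: 0.396
grasp_force: 0.0
```

```bash
python3 - <<'E'
from h import *
to(496,209,200,-10.6)
c=grab('wrist'); a=c['image']; print(a.shape)
cv2.imwrite('pics/w2.png',cv2.resize(a,(800,600),interpolation=cv2.INTER_CUBIC))
E
```

```text
d [   6.5 -172.    23.1] xang -5.14 turn 5.46 tilt 3.07 pos [474.1  37.3 213.9] t 8.5167
(420, 560, 3)
```

View pics/w2.png

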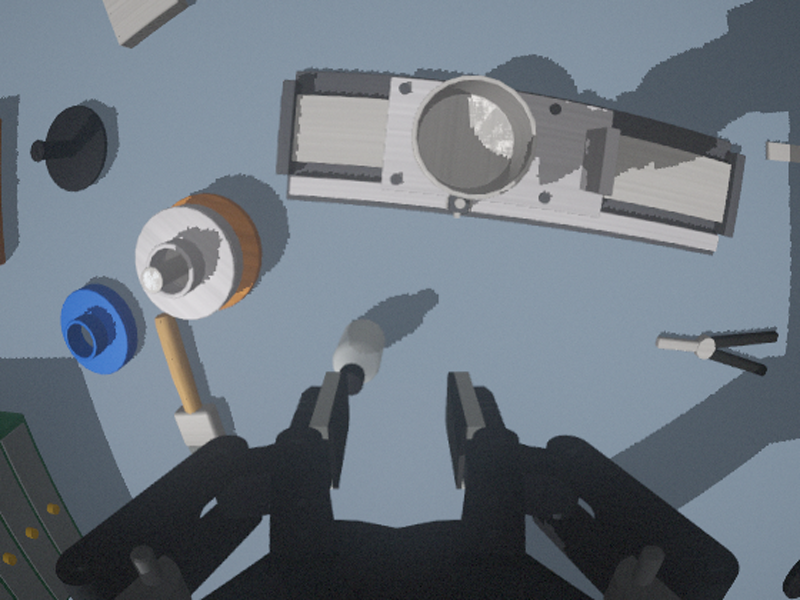

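The plunger now sits between the ridges at (459,205). The tin rim ellipse spans x 413–537, y 76–198, and the lids are at (187,265) with the knob tip at (152,279). The arm stopped short, so I check the joints.

```bash
python3 - <<'E'
from h import *
np.set_printoptions(precision=3,suppress=True)
s=get_state();print(s['joint_pos'],s['qvel'],s['ee_pos'])
np.set_printoptions(precision=1)
c=dict(np.load('cam_wrist.npz'))
W=lambda x,y,z: wat(c,(x+.5)*.7-.5,(y+.5)*.7-.5,z)
print('rim',(W(413,138,92)+W(537,140,92))/2,np.linalg.norm(W(413,138,92)-W(537,140,92)),(W(478,76,92)+W(470,198,92))/2,np.linalg.norm(W(478,76,92)-W(470,198,92)))
print('rail corners',W(289,197,28),W(714,250,28))
print('plate',(W(135,262,49)+W(237,265,49))/2,(W(187,207,49)+W(190,319,49))/2)
print('knob',W(152,279,93))
E
```

```text
[-0.091  0.018 -0.368  1.186  0.054  3.141] [ 0.002  0.004  0.004 -0.001  0.002  0.   ] [473.956  37.36  213.866]
rim [560.4  -7.1  92. ] 70.47374869035626 [561.3  -6.3  92. ] 70.43150842657334
rail corners [533.2 122.   28. ] [ 474.  -211.8   28. ]
plate [496.5 206.9  49. ] [495. 203.  49.]
knob [496.1 207.8  93. ]
```

Call:
play_rows(
  increments=[
    {"dx": 0,"dy": 0,"dz": 0,"turn": -7,"claw": 0.4},
    {"dx": 0,"dy": 0,"dz": 0,"turn": -14,"claw": 0.4},
    {"dx": 0,"dy": 0,"dz": 0,"turn": -21,"claw": 0.4},
    {"dx": 0,"dy": 0,"dz": 0,"turn": -28,"claw": 0.4},
    {"dx": 0,"dy": 0,"dz": 0,"turn": -35,"claw": 0.4},
    {"dx": 0,"dy": 0,"dz": 0,"turn": -42,"claw": 0.4},
    {"dx": 0,"dy": 0,"dz": 0,"turn": -49,"claw": 0.4},
    {"dx": 0,"dy": 0,"dz": 0,"turn": -56,"claw": 0.4},
    {"dx": 0,"dy": 0,"dz": 0,"turn": -63,"claw": 0.4},
    {"dx": 0,"dy": 0,"dz": 0,"turn": -70,"claw": 0.4},
  ],
)

```text
t: 9.4
ee_pos: [474.2, 37.5, 213.8]
eef_rot: [0.842, 0.539, 0.016, -0.022]
force: [0.5, 1.0, -0.3]
gripper_width: 0.4
grasp_force: 0.0
```

```bash
python3 - <<'E'
from h import *
to(496,208,200,79.4)
print(get_state()['joint_pos'].round(3))
E
```

```text
d [163.  -51.3  23. ] xang 65.2 turn -14.2 tilt 3.07 pos [474.2  37.5 213.8] t 9.4
[-0.09   0.018 -0.368  1.186  0.054  1.913]
```

```bash
cat >> h.py <<'E'
def lvl():
    M=R.from_quat(get_state()['eef_rot']).as_matrix()
    print('tool z',M[:,2].round(4),'y',M[:,1].round(4),'turn to make y level',np.degrees(np.arctan2(M[2,1],M[2,0])).round(2))
E
python3 - <<'E'
from h import *
lvl()
E
```

```text
tool z [ 0.0036  0.0535 -0.9986] y [ 0.908  -0.4185 -0.0191] turn to make y level -20.9
```

Call:
play_rows(
  increments=[
    {"dx": 15,"dy": -6,"dz": 0,"turn": -7,"claw": 0.4},
    {"dx": 40,"dy": -15,"dz": 0,"turn": -14,"claw": 0.4},
    {"dx": 65,"dy": -25,"dz": 0,"turn": -20.9,"claw": 0.4},
    {"dx": 80,"dy": -32,"dz": 0,"turn": -20.9,"claw": 0.4},
    {"dx": 90,"dy": -40,"dz": 0,"turn": -20.9,"claw": 0.4},
    {"dx": 95,"dy": -43,"dz": 0,"turn": -20.9,"claw": 0.4},
    {"dx": 95,"dy": -43,"dz": 0,"turn": -20.9,"claw": 0.4},
  ],
)

```text
t: 9.98
ee_pos: [475.3, 142.5, 219.4]
eef_rot: [0.732, 0.681, 0.02, -0.018]
force: [-0.4, -0.1, -0.9]
gripper_width: 0.396
grasp_force: 0.0
```

```bash
python3 - <<'E'
from h import *
to(496,209,200); lvl()
c=grab('wrist'); a=c['image']
cv2.imwrite('pics/w3.png',cv2.resize(a,(800,600),interpolation=cv2.INTER_CUBIC))
E
```

```text
d [66.6 15.9 23. ] xang 85.89 turn None tilt 3.08 pos [475.3 142.5 219.4] t 9.9833
tool z [ 0.0035  0.0536 -0.9986] y [ 9.974e-01 -7.170e-02 -4.000e-04] turn to make y level -0.42
```

View pics/w3.png

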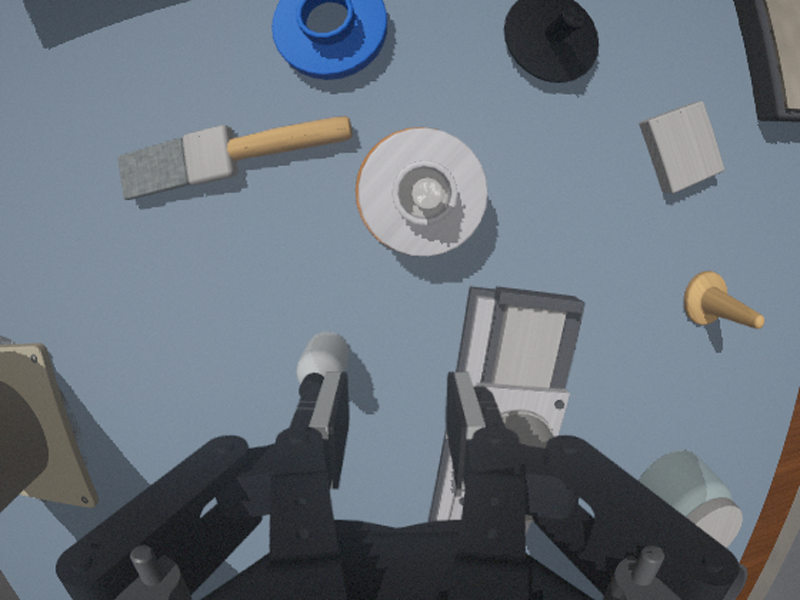

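The wrist view looks almost straight down on the lids: plate centre (422,191), knob tip (429,193), collar from x 392 to 458.

```bash
python3 - <<'E'
from h import *
np.set_printoptions(precision=1,suppress=True)
c=dict(np.load('cam_wrist.npz'))
W=lambda x,y,z: wat(c,(x+.5)*.7-.5,(y+.5)*.7-.5,z)
print('plate',(W(358,191,49)+W(487,191,49))/2,(W(422,127,49)+W(422,256,49))/2,np.linalg.norm(W(358,191,49)-W(487,191,49)))
print('knob',W(429,193,93),'collar',(W(392,194,69)+W(459,194,69))/2)
Rm=cv2.Rodrigues(c['rvec'])[0];print('cam',-Rm.T@c['tvec'].ravel())
to(496,209,130)
E
```

```text
plate [496.  209.7  49. ] [495.4 208.8  49. ] 88.08279922668018
knob [497.  208.5  93. ] collar [496.4 207.6  69. ]
cam [478.6 214.5 366.4]
d [63.7 15.7 92.9] xang 85.84 turn None tilt 3.05 pos [475.4 141.8 219.4] t 10.0333
```

Call:
play_rows(
  increments=[
    {"dx": 15,"dy": 4,"dz": 10,"turn": 0,"claw": 0.4},
    {"dx": 35,"dy": 9,"dz": 35,"turn": 0,"claw": 0.4},
    {"dx": 50,"dy": 14,"dz": 60,"turn": 0,"claw": 0.4},
    {"dx": 60,"dy": 16.5,"dz": 80,"turn": 0,"claw": 0.4},
    {"dx": 64,"dy": 16.5,"dz": 90,"turn": 0,"claw": 0.4},
    {"dx": 64,"dy": 16.5,"dz": 93,"turn": 0,"claw": 0.4},
    {"dx": 64,"dy": 16.5,"dz": 93,"turn": 0,"claw": 0.4},
    {"dx": 64,"dy": 16.5,"dz": 93,"turn": 0,"claw": 0.4},
  ],
)

```text
t: 10.7
ee_pos: [497.3, 208.5, 130.8]
eef_rot: [0.733, 0.68, 0.02, -0.018]
force: [-0.2, -1.2, 0.0]
gripper_width: 0.405
grasp_force: 0.0
```

```bash
python3 - <<'E'
from h import *
to(496.8,209.3,71);lvl()
E
```

```text
d [-2.4 -0.6 59.8] xang 85.73 turn None tilt 3.07 pos [497.3 208.5 130.8] t 10.7
tool z [ 0.0045  0.0534 -0.9986] y [ 9.972e-01 -7.440e-02  5.000e-04] turn to make y level 0.58
```

Call:
play_rows(
  increments=[
    {"dx": -0.5,"dy": -0.5,"dz": 10,"turn": 0,"claw": 0.4},
    {"dx": -1,"dy": -0.5,"dz": 22,"turn": 0,"claw": 0.4},
    {"dx": -1.5,"dy": -0.5,"dz": 34,"turn": 0,"claw": 0.4},
    {"dx": -2,"dy": -0.5,"dz": 44,"turn": 0,"claw": 0.4},
    {"dx": -2,"dy": -0.5,"dz": 51,"turn": 0,"claw": 0.4},
    {"dx": -2.4,"dy": -0.5,"dz": 56,"turn": 0,"claw": 0.4},
    {"dx": -2.4,"dy": -0.5,"dz": 59,"turn": 0,"claw": 0.4},
    {"dx": -2.4,"dy": -0.5,"dz": 59.5,"turn": 0,"claw": 0.4},
    {"dx": -2.4,"dy": -0.5,"dz": 59.5,"turn": 0,"claw": 0.4},
  ],
)

```text
t: 11.45
ee_pos: [496.5, 210.1, 70.5]
eef_rot: [0.732, 0.68, 0.02, -0.018]
force: [0.0, -0.8, -0.0]
gripper_width: 0.395
grasp_force: 0.0
```

Call:
play_rows(
  squeeze=50,
  increments=[
    {"dx": 0,"dy": 0,"dz": 0,"turn": 0,"claw": 0.35},
    {"dx": 0,"dy": 0,"dz": 0,"turn": 0,"claw": 0.3},
    {"dx": 0,"dy": 0,"dz": 0,"turn": 0,"claw": 0.25},
    {"dx": 0,"dy": 0,"dz": 0,"turn": 0,"claw": 0.2},
    {"dx": 0,"dy": 0,"dz": 0,"turn": 0,"claw": 0.1},
    {"dx": 0,"dy": 0,"dz": 0,"turn": 0,"claw": 0},
    {"dx": 0,"dy": 0,"dz": 0,"turn": 0,"claw": 0},
  ],
)

```text
t: 12.03
ee_pos: [497.3, 210.1, 71.1]
eef_rot: [0.732, 0.68, 0.02, -0.018]
force: [0.9, -0.6, 3.2]
gripper_width: 0.169
grasp_force: 48.7
```

Call:
play_rows(
  increments=[
    {"dx": 0,"dy": 0,"dz": -1,"turn": 0,"claw": 0},
    {"dx": 0.1,"dy": 0,"dz": -3,"turn": 0,"claw": 0},
    {"dx": 0.3,"dy": 0,"dz": -6,"turn": 0,"claw": 0},
    {"dx": 0.5,"dy": 0,"dz": -10,"turn": 0,"claw": 0},
    {"dx": 0.8,"dy": 0,"dz": -16,"turn": 0,"claw": 0},
    {"dx": 1.2,"dy": 0,"dz": -23,"turn": 0,"claw": 0},
    {"dx": 1.6,"dy": 0,"dz": -31,"turn": 0,"claw": 0},
    {"dx": 2,"dy": 0,"dz": -39,"turn": 0,"claw": 0},
    {"dx": 2.5,"dy": 0,"dz": -47,"turn": 0,"claw": 0},
    {"dx": 2.9,"dy": 0,"dz": -55,"turn": 0,"claw": 0},
  ],
)

```text
t: 12.87
ee_pos: [496.5, 210.0, 126.7]
eef_rot: [0.732, 0.68, 0.02, -0.018]
force: [-0.1, -0.7, -3.2]
gripper_width: 0.162
grasp_force: 49.0
```

Call:
play_rows(
  increments=[
    {"dx": 0.4,"dy": 0,"dz": -8,"turn": 0,"claw": 0},
    {"dx": 0.8,"dy": 0,"dz": -16,"turn": 0,"claw": 0},
    {"dx": 1.2,"dy": 0,"dz": -23,"turn": 0,"claw": 0},
    {"dx": 1.5,"dy": 0,"dz": -29,"turn": 0,"claw": 0},
    {"dx": 1.8,"dy": 0,"dz": -34,"turn": 0,"claw": 0},
    {"dx": 2,"dy": 0,"dz": -37,"turn": 0,"claw": 0},
    {"dx": 2,"dy": 0,"dz": -38,"turn": 0,"claw": 0},
    {"dx": 2,"dy": 0,"dz": -38,"turn": 0,"claw": 0},
  ],
)

```text
t: 13.53
ee_pos: [496.4, 209.9, 163.7]
eef_rot: [0.732, 0.68, 0.02, -0.018]
force: [0.1, -0.6, -2.4]
gripper_width: 0.167
grasp_force: 49.0
```

```bash
python3 - <<'E'
from h import *
to(561,-7,165);lvl();print(get_state()['joint_pos'].round(2))
w=grab('wrist')['image'];s=grab('side')['image']
cv2.imwrite('pics/m4.png',np.vstack([cv2.resize(w[190:420,140:420],(400,328)),cv2.resize(s[150:345,190:390],(400,390))])[:600])
im=np.hstack([cv2.resize(w,(400,300),interpolation=cv2.INTER_AREA),cv2.resize(s[200:350,190:390],(400,300),interpolation=cv2.INTER_CUBIC)])
cv2.imwrite('pics/m4.png',im)
E
```

```text
d [-211.2   80.3  -12.7] xang 85.79 turn None tilt 3.08 pos [496.4 209.9 163.7] t 13.5333
tool z [ 0.0037  0.0536 -0.9986] y [ 9.973e-01 -7.340e-02 -2.000e-04] turn to make y level -0.25
[ 0.25  0.16 -0.33  1.07  0.05  1.9 ]
```

View pics/m4.png

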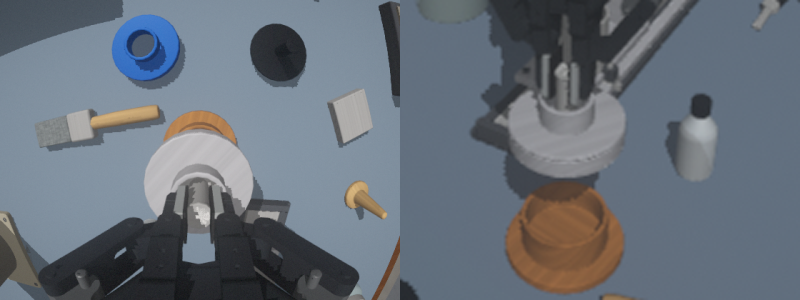

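The lids came up together, level, and the force reading of about 2.8 N matches both lids' weight. I'm past the picture-viewing limit, so from here I measure by image code only.

Call:
play_rows(
  increments=[
    {"dx": -4,"dy": 1,"dz": 0,"turn": 0,"claw": 0},
    {"dx": -12,"dy": 3,"dz": -1,"turn": 0,"claw": 0},
    {"dx": -25,"dy": 7,"dz": -2,"turn": 0,"claw": 0},
    {"dx": -43,"dy": 12,"dz": -3,"turn": 0,"claw": 0},
    {"dx": -64,"dy": 18,"dz": -5,"turn": 0,"claw": 0},
    {"dx": -86,"dy": 24,"dz": -6,"turn": 0,"claw": 0},
    {"dx": -108,"dy": 30,"dz": -8,"turn": 0,"claw": 0},
    {"dx": -130,"dy": 36,"dz": -9,"turn": 0,"claw": 0},
    {"dx": -152,"dy": 43,"dz": -11,"turn": 0,"claw": 0},
    {"dx": -174,"dy": 49,"dz": -13,"turn": 0,"claw": 0},
  ],
)

```text
t: 14.47
ee_pos: [532.4, 30.5, 167.0]
eef_rot: [0.733, 0.68, 0.019, -0.018]
force: [0.6, -0.1, -2.9]
gripper_width: 0.165
grasp_force: 49.0
```

Call:
play_rows(
  increments=[
    {"dx": -22,"dy": 6,"dz": -1.5,"turn": 0,"claw": 0},
    {"dx": -44,"dy": 12,"dz": -3,"turn": 0,"claw": 0},
    {"dx": -66,"dy": 18,"dz": -5,"turn": 0,"claw": 0},
    {"dx": -88,"dy": 24,"dz": -6,"turn": 0,"claw": 0},
    {"dx": -106,"dy": 30,"dz": -7,"turn": 0,"claw": 0},
    {"dx": -121,"dy": 34,"dz": -8,"turn": 0,"claw": 0},
    {"dx": -131,"dy": 37,"dz": -9,"turn": 0,"claw": 0},
    {"dx": -137,"dy": 39,"dz": -10,"turn": 0,"claw": 0},
    {"dx": -139,"dy": 39,"dz": -10,"turn": 0,"claw": 0},
    {"dx": -139,"dy": 39,"dz": -10,"turn": 0,"claw": 0},
  ],
)

```text
t: 15.3
ee_pos: [560.9, -109.4, 169.6]
eef_rot: [0.732, 0.68, 0.02, -0.019]
force: [-0.4, 0.4, -3.4]
gripper_width: 0.163
grasp_force: 49.0
```

```bash
cat > fit.py <<'E'
from h import *
from scipy.optimize import minimize
def wproj(c,P):
    Rm=cv2.Rodrigues(np.array(c['rvec'],float))[0]; p=P@Rm.T+np.array(c['tvec']).ravel()
    q=np.hypot(p[:,0],p[:,1]); r=np.arctan2(q,p[:,2])*c['K'][0,0]
    return np.c_[c['K'][0,2]+p[:,0]/q*r,c['K'][1,2]+p[:,1]/q*r]
def fit(c,x0,y0,z,radii,pr,span=8):
    """strongest mean gradient of circles centred (x,y,z), grid search; drops weakest third of samples"""
    g=cv2.GaussianBlur(cv2.cvtColor(c['image'],cv2.COLOR_BGR2GRAY),(3,3),0).astype(np.float32)
    G=cv2.magnitude(cv2.Sobel(g,cv2.CV_32F,1,0),cv2.Sobel(g,cv2.CV_32F,0,1))
    def s(x,y):
        t=0
        for r in radii:
            q=pr(c,circ(x,y,z,r,120)).astype(np.float32)
            v=np.minimum(cv2.remap(G,q[:,:1],q[:,1:],cv2.INTER_LINEAR).ravel(),120); t+=v.mean()
        return t
    gr=[(s(x0+i,y0+j),x0+i,y0+j) for i in np.arange(-span,span+.1,.5) for j in np.arange(-span,span+.1,.5)]
    gr.sort(reverse=True); return np.round(gr[:4],1)
E
python3 - <<'E'
from fit import *
to(560.9,-5.1,140);lvl();print(get_state()['force'])
w=grab('wrist'); print('wrist now',fit(w,561,-7,92,(36,33),wproj))
s=grab('side'); print('side now',fit(s,561,-9,92,(36,33),proj))
s=grab('scene'); print('scene now',fit(s,568,-9,92,(36,33),proj))
def ld(n,f):
    im=cv2.imread('pics/'+f); c=dict(np.load('cam_'+n+'.npz')); c['image']=im; return c
print('side0',fit(ld('side','side0.png'),549,-76,92,(36,33),proj))
print('scene0',fit(ld('scene','scene0.png'),555,-77,92,(36,33),proj))
print('knob/plate side0',fit(ld('side','side0.png'),495,210,49,(44.5,),proj), fit(ld('side','side0.png'),495,210,69,(21,17),proj))
E
```

```text
d [102.3  -7.7  35.2] xang 85.78 turn None tilt 3.1 pos [ 560.9 -109.4  169.6] t 15.3
tool z [ 0.0031  0.054  -0.9985] y [ 9.973e-01 -7.360e-02 -8.000e-04] turn to make y level -0.88
[-0.41106454  0.3999503  -3.36765403]
wrist now [[193.1 561.   -5.5]
 [192.3 561.5  -5.5]
 [192.3 561.   -6.5]
 [191.  561.   -6. ]]
side now [[112.1 565.  -10. ]
 [112.  565.  -10.5]
 [111.8 565.   -9.5]
 [111.8 565.5 -10.5]]
scene now [[119.  576.  -12. ]
 [118.8 575.5 -12. ]
 [118.8 576.  -11.5]
 [118.7 575.5 -11.5]]
side0 [[ 81.5 552.  -78. ]
 [ 81.3 552.  -77.5]
 [ 81.3 552.  -78.5]
 [ 81.3 552.5 -78. ]]
scene0 [[119.9 562.5 -79.5]
 [119.8 563.  -79.5]
 [119.7 562.5 -80. ]
 [119.7 563.  -79. ]]
knob/plate side0 [[ 80.7 496.  208. ]
 [ 80.2 496.  207.5]
 [ 80.2 496.5 208. ]
 [ 79.9 496.5 207.5]] [[124.5 496.5 207. ]
 [124.3 497.  207. ]
 [123.9 496.5 207.5]
 [123.6 497.  207.5]]
```

```bash
python3 - <<'E'
from fit import *
w=dict(np.load('cam_wrist.npz'));s=dict(np.load('cam_side.npz'))
print('held wrist',fit(w,561,-111,147.5,(44.5,),wproj,6))
print('held side',fit(s,561,-111,147.5,(44.5,),proj,6),fit(s,561,-111,167.5,(21,17),proj,6))
print(get_state()['ee_pos'])
E
```

```text
held wrist [[  71.9  558.5 -111.5]
 [  69.5  558.5 -111. ]
 [  69.2  559.  -111.5]
 [  68.3  559.  -111. ]]
held side [[  95.9  558.5 -111.5]
 [  95.9  558.5 -111. ]
 [  95.8  559.  -111.5]
 [  95.8  559.  -111. ]] [[ 190.4  560.5 -117. ]
 [ 190.3  561.5 -117. ]
 [ 190.2  561.  -117. ]
 [ 190.   560.5 -116.5]]
[ 560.71147505 -108.54849795  169.60362693]
```

```bash
python3 - <<'E'
from h import *
to(561.9,-4.5,138)
E
```

```text
d [102.   -6.3  37.2] xang 85.84 turn None tilt 3.1 pos [ 560.7 -108.5  169.6] t 15.45
```

Call:
play_rows(
  increments=[
    {"dx": 4,"dy": 0,"dz": 0,"turn": 0,"claw": 0},
    {"dx": 12,"dy": -1,"dz": 1,"turn": 0,"claw": 0},
    {"dx": 26,"dy": -2,"dz": 2,"turn": 0,"claw": 0},
    {"dx": 42,"dy": -3,"dz": 4,"turn": 0,"claw": 0},
    {"dx": 58,"dy": -4,"dz": 6,"turn": 0,"claw": 0},
    {"dx": 74,"dy": -5,"dz": 8,"turn": 0,"claw": 0},
    {"dx": 87,"dy": -5.5,"dz": 10,"turn": 0,"claw": 0},
    {"dx": 96,"dy": -6,"dz": 12,"turn": 0,"claw": 0},
    {"dx": 101,"dy": -6.5,"dz": 14,"turn": 0,"claw": 0},
    {"dx": 103,"dy": -6.5,"dz": 15,"turn": 0,"claw": 0},
  ],
)

```text
t: 16.28
ee_pos: [561.8, -4.4, 159.9]
eef_rot: [0.732, 0.681, 0.019, -0.019]
force: [-0.2, -0.8, -3.0]
gripper_width: 0.164
grasp_force: 49.0
```

Call:
play_rows(
  increments=[
    {"dx": 0,"dy": 0,"dz": 5,"turn": 0,"claw": 0},
    {"dx": 0,"dy": 0,"dz": 10,"turn": 0,"claw": 0},
    {"dx": 0,"dy": 0,"dz": 13,"turn": 0,"claw": 0},
    {"dx": 0,"dy": 0,"dz": 15,"turn": 0,"claw": 0},
    {"dx": 0,"dy": 0,"dz": 15,"turn": 0,"claw": 0},
  ],
)

```text
t: 16.7
ee_pos: [561.7, -5.3, 144.3]
eef_rot: [0.733, 0.68, 0.019, -0.019]
force: [0.7, -0.2, -3.4]
gripper_width: 0.163
grasp_force: 49.0
```

```bash
python3 - <<'E'
from fit import *
to(561.9,-4.5,136);print(get_state()['force'])
p=get_state()['ee_pos'];z=p[2]-71.1+49
w=grab('wrist');s=grab('side')
print('held wrist',fit(w,p[0]-1,p[1]-2,z,(44.5,),wproj,5)[:2])
print('held side',fit(s,p[0]-1,p[1]-2,z,(44.5,),proj,5)[:2])
E
```

```text
d [0.3 0.2 8.4] xang 85.73 turn None tilt 3.08 pos [561.7  -5.3 144.3] t 16.7
[ 0.6932195  -0.20528178 -3.43057753]
held wrist [[ 75.3 559.7  -7.3]
 [ 72.1 559.7  -6.8]]
held side [[ 88.6 560.2  -7.8]
 [ 88.5 560.2  -7.3]]
```

Call:
play_rows(
  increments=[
    {"dx": 0.2,"dy": 0.2,"dz": 2,"turn": 0,"claw": 0},
    {"dx": 0.2,"dy": 0.2,"dz": 4,"turn": 0,"claw": 0},
    {"dx": 0.2,"dy": 0.2,"dz": 6,"turn": 0,"claw": 0},
    {"dx": 0.2,"dy": 0.2,"dz": 8,"turn": 0,"claw": 0},
    {"dx": 0.1,"dy": 0.2,"dz": 10,"turn": 0,"claw": 0},
    {"dx": 0,"dy": 0.2,"dz": 12,"turn": 0,"claw": 0},
    {"dx": 0,"dy": 0.2,"dz": 13,"turn": 0,"claw": 0},
    {"dx": 0,"dy": 0.2,"dz": 13,"turn": 0,"claw": 0},
  ],
)

```text
t: 17.47
ee_pos: [562.2, -4.1, 131.9]
eef_rot: [0.732, 0.68, 0.019, -0.019]
force: [-0.2, -0.5, -3.9]
gripper_width: 0.166
grasp_force: 49.0
```

Call:
play_rows(
  increments=[
    {"dx": 0,"dy": 0,"dz": 0.7,"turn": 0,"claw": 0},
    {"dx": 0,"dy": 0,"dz": 1.4,"turn": 0,"claw": 0},
    {"dx": 0,"dy": 0,"dz": 2,"turn": 0,"claw": 0},
    {"dx": 0,"dy": 0,"dz": 2,"turn": 0,"claw": 0},
  ],
)

```text
t: 17.8
ee_pos: [562.5, -4.0, 130.2]
eef_rot: [0.732, 0.68, 0.019, -0.018]
force: [-0.7, -0.3, -4.0]
gripper_width: 0.164
grasp_force: 49.0
```

Call:
play_rows(
  increments=[
    {"dx": -0.2,"dy": -0.2,"dz": 0.7,"turn": 0,"claw": 0},
    {"dx": -0.3,"dy": -0.3,"dz": 1.4,"turn": 0,"claw": 0},
    {"dx": -0.4,"dy": -0.3,"dz": 2,"turn": 0,"claw": 0},
    {"dx": -0.4,"dy": -0.3,"dz": 2,"turn": 0,"claw": 0},
  ],
)

```text
t: 18.13
ee_pos: [562.0, -4.3, 128.1]
eef_rot: [0.732, 0.68, 0.019, -0.019]
force: [-0.8, -0.9, -2.8]
gripper_width: 0.168
grasp_force: 49.0
```

Call:
play_rows(
  increments=[
    {"dx": 0,"dy": 0,"dz": 0.7,"turn": 0,"claw": 0},
    {"dx": 0,"dy": 0,"dz": 1.4,"turn": 0,"claw": 0},
    {"dx": -0.1,"dy": 0,"dz": 2,"turn": 0,"claw": 0},
    {"dx": -0.1,"dy": 0,"dz": 2,"turn": 0,"claw": 0},
  ],
)

```text
t: 18.47
ee_pos: [562.1, -4.3, 126.1]
eef_rot: [0.732, 0.68, 0.019, -0.019]
force: [-1.1, -0.1, -2.7]
gripper_width: 0.168
grasp_force: 49.0
```

Call:
play_rows(
  increments=[
    {"dx": 0,"dy": 0,"dz": 0.5,"turn": 0,"claw": 0},
    {"dx": 0,"dy": 0,"dz": 1,"turn": 0,"claw": 0},
    {"dx": 0,"dy": 0,"dz": 1.5,"turn": 0,"claw": 0},
    {"dx": 0,"dy": 0,"dz": 1.5,"turn": 0,"claw": 0},
  ],
)

```text
t: 18.8
ee_pos: [562.1, -4.2, 124.7]
eef_rot: [0.732, 0.68, 0.019, -0.018]
force: [0.5, 0.2, -2.5]
gripper_width: 0.165
grasp_force: 49.0
```

Call:
play_rows(
  increments=[
    {"dx": 0,"dy": 0,"dz": 0.5,"turn": 0,"claw": 0},
    {"dx": 0,"dy": 0,"dz": 1,"turn": 0,"claw": 0},
    {"dx": 0,"dy": 0,"dz": 1,"turn": 0,"claw": 0},
  ],
)

```text
t: 19.05
ee_pos: [562.1, -4.1, 123.6]
eef_rot: [0.732, 0.68, 0.019, -0.018]
force: [0.3, -0.2, -2.0]
gripper_width: 0.163
grasp_force: 49.0
```

Call:
play_rows(
  increments=[
    {"dx": 0,"dy": 0,"dz": 0.5,"turn": 0,"claw": 0},
    {"dx": 0,"dy": 0,"dz": 0.8,"turn": 0,"claw": 0},
    {"dx": 0,"dy": 0,"dz": 0.8,"turn": 0,"claw": 0},
  ],
)

```text
t: 19.3
ee_pos: [562.2, -4.1, 123.2]
eef_rot: [0.732, 0.68, 0.02, -0.018]
force: [-0.6, -0.1, -1.5]
gripper_width: 0.165
grasp_force: 49.1
```

Call:
play_rows(
  increments=[
    {"dx": 0,"dy": 0,"dz": 0.5,"turn": 0,"claw": 0},
    {"dx": 0,"dy": 0,"dz": 0.8,"turn": 0,"claw": 0},
    {"dx": 0,"dy": 0,"dz": 0.8,"turn": 0,"claw": 0},
  ],
)

```text
t: 19.55
ee_pos: [562.3, -4.2, 123.1]
eef_rot: [0.732, 0.68, 0.02, -0.018]
force: [-2.3, -0.1, 4.8]
gripper_width: 0.168
grasp_force: 49.9
```

Seated at z = 123.1, exactly as predicted. Ease off and release.

Call:
play_rows(
  increments=[
    {"dx": 0,"dy": 0,"dz": -0.5,"turn": 0,"claw": 0},
    {"dx": 0,"dy": 0,"dz": -0.8,"turn": 0,"claw": 0.1},
    {"dx": 0,"dy": 0,"dz": -0.8,"turn": 0,"claw": 0.18},
    {"dx": 0,"dy": 0,"dz": -0.8,"turn": 0,"claw": 0.25},
    {"dx": 0,"dy": 0,"dz": -0.8,"turn": 0,"claw": 0.32},
    {"dx": 0,"dy": 0,"dz": -0.8,"turn": 0,"claw": 0.4},
    {"dx": 0,"dy": 0,"dz": -0.8,"turn": 0,"claw": 0.4},
  ],
)

```text
t: 20.13
ee_pos: [562.5, -4.1, 122.9]
eef_rot: [0.732, 0.68, 0.02, -0.018]
force: [-0.2, 0.5, 0.2]
gripper_width: 0.401
grasp_force: 0.0
```

Call:
play_rows(
  increments=[
    {"dx": 0.4,"dy": 0,"dz": -8,"turn": 0,"claw": 0.4},
    {"dx": 1,"dy": 0,"dz": -18,"turn": 0,"claw": 0.5},
    {"dx": 1.6,"dy": 0,"dz": -28,"turn": 0,"claw": 0.6},
    {"dx": 2,"dy": 0,"dz": -36,"turn": 0,"claw": 0.7},
    {"dx": 2.1,"dy": 0,"dz": -40,"turn": 0,"claw": 0.75},
    {"dx": 2.1,"dy": 0,"dz": -40,"turn": 0,"claw": 0.75},
  ],
)

```text
t: 20.63
ee_pos: [563.6, -4.4, 165.1]
eef_rot: [0.732, 0.68, 0.021, -0.017]
force: [0.4, 0.2, -0.6]
gripper_width: 0.752
grasp_force: 0.0
```

```bash
python3 - <<'E'
from fit import *
p=get_state()['ee_pos'];print(p,get_state()['force'],get_state()['gripper_width']);lvl()
w=grab('wrist');s=grab('side')
for z in (97,101,105): print(z,'wrist',fit(w,561,-6.5,z,(44.5,),wproj,5)[:2],'side',fit(s,561,-6.5,z,(44.5,),proj,5)[:2])
print('collar',fit(w,561,-6.5,121,(21,17),wproj,5)[:2],fit(s,561,-6.5,121,(21,17),proj,5)[:2])
to(561,-6,125)
E
```

```text
[563.59773777  -4.36996763 165.12589713] [ 0.40608789  0.2418269  -0.62901066] 0.7516270157197547
tool z [ 0.0071  0.053  -0.9986] y [ 0.9973 -0.0734  0.0032] turn to make y level 3.48
97 wrist [[ 99.5 560.   -6.5]
 [ 98.2 560.   -7. ]] side [[ 80.6 563.  -11.5]
 [ 80.4 562.5 -11.5]]
101 wrist [[ 91.4 560.5  -6. ]
 [ 90.4 560.   -6. ]] side [[ 81.4 561.5  -6.5]
 [ 81.2 561.   -6.5]]
105 wrist [[ 74.9 559.   -3. ]
 [ 73.8 558.5  -3. ]] side [[ 81.  560.   -1.5]
 [ 81.  559.5  -1.5]]
collar [[162.9 560.   -6. ]
 [162.4 560.   -5.5]] [[140.1 566.   -6.5]
 [140.1 566.   -7. ]]
d [-4.  -1.3 38.2] xang 85.79 turn None tilt 3.07 pos [562.4  -4.2 163.4] t 20.7333
```

```bash
python3 - <<'E'
from h import *
to(561.2,-5,115);lvl()
E
```

```text
d [-3.5 -1.1 48.3] xang 85.79 turn None tilt 3.07 pos [562.4  -4.2 163.4] t 20.7333
tool z [ 0.0042  0.0534 -0.9986] y [ 9.973e-01 -7.340e-02  3.000e-04] turn to make y level 0.29
```

Call:
play_rows(
  increments=[
    {"dx": -0.5,"dy": -0.5,"dz": 8,"turn": 0,"claw": 0.75},
    {"dx": -1.5,"dy": -1,"dz": 18,"turn": 0,"claw": 0.75},
    {"dx": -2.5,"dy": -1.2,"dz": 28,"turn": 0,"claw": 0.75},
    {"dx": -3.3,"dy": -1.2,"dz": 36,"turn": 0,"claw": 0.75},
    {"dx": -3.3,"dy": -1.2,"dz": 42,"turn": 0,"claw": 0.75},
    {"dx": -3.3,"dy": -1.2,"dz": 44,"turn": 0,"claw": 0.75},
    {"dx": -3.3,"dy": -1.2,"dz": 44,"turn": 0,"claw": 0.75},
    {"dx": -3.3,"dy": -1.2,"dz": 44,"turn": 0,"claw": 0.75},
  ],
)

```text
t: 21.4
ee_pos: [561.0, -5.0, 118.8]
eef_rot: [0.732, 0.68, 0.019, -0.018]
force: [1.1, 0.0, 0.2]
gripper_width: 0.75
grasp_force: 0.0
```

```bash
python3 - <<'E'
from h import *
to(561.2,-5,103);lvl()
E
```

```text
d [-0.9  0.2 15.8] xang 85.79 turn None tilt 3.08 pos [561.   -5.  118.8] t 21.4
tool z [ 0.0034  0.0535 -0.9986] y [ 9.973e-01 -7.340e-02 -6.000e-04] turn to make y level -0.63
```

Call:
play_rows(
  increments=[
    {"dx": -0.2,"dy": 0.2,"dz": 3,"turn": 0,"claw": 0.75},
    {"dx": -0.4,"dy": 0.2,"dz": 7,"turn": 0,"claw": 0.75},
    {"dx": -0.6,"dy": 0.2,"dz": 11,"turn": 0,"claw": 0.75},
    {"dx": -0.8,"dy": 0.2,"dz": 14,"turn": 0,"claw": 0.75},
    {"dx": -0.9,"dy": 0.2,"dz": 15.5,"turn": 0,"claw": 0.7},
    {"dx": -0.9,"dy": 0.2,"dz": 15.5,"turn": 0,"claw": 0.65},
    {"dx": -0.9,"dy": 0.2,"dz": 15.5,"turn": 0,"claw": 0.6},
  ],
)

```text
t: 21.98
ee_pos: [561.0, -5.1, 103.2]
eef_rot: [0.732, 0.68, 0.019, -0.019]
force: [0.3, 1.0, -0.0]
gripper_width: 0.603
grasp_force: 0.0
```

Call:
play_rows(
  squeeze=30,
  increments=[
    {"dx": 0,"dy": 0,"dz": 0,"turn": 0,"claw": 0.57},
    {"dx": 0,"dy": 0,"dz": 0,"turn": 0,"claw": 0.54},
    {"dx": 0,"dy": 0,"dz": 0,"turn": 0,"claw": 0.52},
    {"dx": 0,"dy": 0,"dz": 0,"turn": 0,"claw": 0.5},
    {"dx": 0,"dy": 0,"dz": 0,"turn": 0,"claw": 0.48},
    {"dx": 0,"dy": 0,"dz": 0,"turn": 0,"claw": 0.46},
    {"dx": 0,"dy": 0,"dz": 0,"turn": 0,"claw": 0.42},
    {"dx": 0,"dy": 0,"dz": 0,"turn": 0,"claw": 0.3},
    {"dx": 0,"dy": 0,"dz": 0,"turn": 0,"claw": 0.3},
  ],
)

```text
t: 22.73
ee_pos: [561.8, -5.2, 104.0]
eef_rot: [0.732, 0.68, 0.02, -0.018]
force: [-0.6, 0.2, 4.5]
gripper_width: 0.479
grasp_force: 30.3
```

```bash
python3 - <<'E'
from h import *
to(561.2,-5,103);lvl()
s=get_state();print(s['force'],s['moment'],s['grasp_force'])
E
```

```text
d [ 0.1 -0.6  1. ] xang 85.79 turn None tilt 3.07 pos [561.8  -5.2 104. ] t 22.7333
tool z [ 0.0049  0.0534 -0.9986] y [ 0.9973 -0.0735  0.001 ] turn to make y level 1.05
[-0.59643684  0.19919991  4.52941442] [-0.08289149 -0.06469189  0.00621562] 30.281599313020706
```

Call:
play_rows(
  squeeze=40,
  increments=[
    {"dx": 0,"dy": 0,"dz": -0.5,"turn": 0,"claw": 0.3},
    {"dx": 0,"dy": 0,"dz": -1,"turn": 0,"claw": 0.3},
    {"dx": 0.1,"dy": 0,"dz": -2,"turn": 0,"claw": 0.3},
    {"dx": 0.2,"dy": 0,"dz": -3,"turn": 0,"claw": 0.3},
    {"dx": 0.2,"dy": 0,"dz": -4,"turn": 0,"claw": 0.3},
    {"dx": 0.3,"dy": 0,"dz": -5,"turn": 0,"claw": 0.3},
  ],
)

```text
t: 23.23
ee_pos: [560.2, -4.9, 107.8]
eef_rot: [0.732, 0.68, 0.019, -0.019]
force: [0.1, 0.1, -1.9]
gripper_width: 0.473
grasp_force: 40.5
```

Call:
play_rows(
  increments=[
    {"dx": 0.1,"dy": 0,"dz": -1.5,"turn": 0,"claw": 0.3},
    {"dx": 0.2,"dy": 0,"dz": -3,"turn": 0,"claw": 0.3},
    {"dx": 0.3,"dy": 0,"dz": -5,"turn": 0,"claw": 0.3},
    {"dx": 0.4,"dy": 0,"dz": -7,"turn": 0,"claw": 0.3},
    {"dx": 0.5,"dy": 0,"dz": -9,"turn": 0,"claw": 0.3},
    {"dx": 0.6,"dy": 0,"dz": -11,"turn": 0,"claw": 0.3},
    {"dx": 0.7,"dy": 0,"dz": -13,"turn": 0,"claw": 0.3},
    {"dx": 0.8,"dy": 0,"dz": -15,"turn": 0,"claw": 0.3},
  ],
)

```text
t: 23.9
ee_pos: [561.2, -5.1, 123.7]
eef_rot: [0.732, 0.68, 0.02, -0.018]
force: [0.0, 0.3, -1.1]
gripper_width: 0.469
grasp_force: 40.5
```

Call:
play_rows(
  increments=[
    {"dx": 0.2,"dy": 0,"dz": -4,"turn": 0,"claw": 0.3},
    {"dx": 0.5,"dy": 0,"dz": -10,"turn": 0,"claw": 0.3},
    {"dx": 0.9,"dy": 0,"dz": -17,"turn": 0,"claw": 0.3},
    {"dx": 1.3,"dy": 0,"dz": -25,"turn": 0,"claw": 0.3},
    {"dx": 1.7,"dy": 0,"dz": -33,"turn": 0,"claw": 0.3},
    {"dx": 2.2,"dy": 0,"dz": -41,"turn": 0,"claw": 0.3},
    {"dx": 2.6,"dy": 0,"dz": -49,"turn": 0,"claw": 0.3},
    {"dx": 3,"dy": 0,"dz": -56,"turn": 0,"claw": 0.3},
    {"dx": 3.3,"dy": 0,"dz": -62,"turn": 0,"claw": 0.3},
    {"dx": 3.5,"dy": 0,"dz": -66,"turn": 0,"claw": 0.3},
  ],
)

```text
t: 24.73
ee_pos: [561.6, -5.2, 190.6]
eef_rot: [0.732, 0.68, 0.02, -0.018]
force: [-0.1, -0.1, -2.6]
gripper_width: 0.471
grasp_force: 40.5
```

Call:
play_rows(
  increments=[
    {"dx": 0,"dy": 0,"dz": -2,"turn": 0,"claw": 0.3},
    {"dx": 0,"dy": 0,"dz": -2,"turn": 0,"claw": 0.3},
    {"dx": 0,"dy": 0,"dz": -2,"turn": 0,"claw": 0.3},
    {"dx": 0,"dy": 0,"dz": -2,"turn": 0,"claw": 0.3},
    {"dx": 0,"dy": 0,"dz": -2,"turn": 0,"claw": 0.3},
  ],
)

```text
t: 25.15
ee_pos: [560.7, -5.2, 190.9]
eef_rot: [0.732, 0.68, 0.019, -0.019]
force: [-0.3, -0.5, -2.1]
gripper_width: 0.474
grasp_force: 40.5
```

```bash
python3 - <<'E'
from fit import *
st=get_state();print(st['ee_pos'],st['force'],st['grasp_force'],st['gripper_width'])
s=grab('side','side9.png');w=grab('wrist');c=grab('scene','scene9.png')
print('inner side',fit(s,562,-7,97,(40,),proj,5)[:2],'scene',fit(c,572,-9,97,(40,),proj,6)[:2])
L=st['ee_pos'][2]-104
print('outer side',fit(s,561,-6,101+L,(44.5,),proj,5)[:2],'wrist',fit(w,561,-6,101+L,(44.5,),wproj,5)[:2])
print('outer collar wrist',fit(w,561,-6,121+L,(21,17),wproj,5)[:1])
# gray along the knob axis column in side view from z=97..150 vs background
g=cv2.cvtColor(s['image'],cv2.COLOR_BGR2GRAY)
for z in range(100,170,6):
    u,v=proj(s,[[562,-6.5,z]])[0]; print(z,g[int(round(v)),int(round(u))-9:int(round(u))+10])
E
```

```text
[560.7404114   -5.17723066 190.93283464] [-0.32446795 -0.4686425  -2.07318402] 40.53339248523116 0.47400039354095186
inner side [[ 74.3 561.   -5. ]
 [ 74.2 561.5  -5. ]] scene [[ 79.2 569.5 -10. ]
 [ 79.2 568.5  -9.5]]
outer side [[ 86.3 558.5  -5.5]
 [ 86.3 559.   -6. ]] wrist [[ 71.  559.   -6. ]
 [ 69.6 558.5  -6. ]]
outer collar wrist [[169.4 559.   -5.5]]
100 [133 133 133 132 132 132 114  98 113 121 126 125 120 113 119 131 131 132
 131]
106 [ 78  79  78  79  80  79  79  93 112 121 125 125 121 109  90  92 103 103
 103]
112 [ 79  79  79  79  79  80  78  90 110 121 126 125 121 110  90  77  79  79
  79]
118 [72 73 75 80 82 79 77 77 82 86 86 85 83 80 76 76 81 80 75]
124 [ 68  68  69  67  66  68  76  82  85  86  85  84  80  82  98 107 108 109
  95]
130 [ 68  67  67  67  67  69  76  82  84  86  85  84  81  87 100 108 108 108
 107]
136 [ 67  67  67  67  67  68  75  81  83  85  83  83  81  86 102 107 107 108
 108]
142 [ 66  67  67  67  67  72  79  81  82  82  81  82  82  85  98 107 107 107
 107]
148 [112 112 116 120 125 130 135 136 134 132 134 137 136 136 136 131 129 128
 127]
154 [128 131 129 128 129 132 132 133 134 134 135 135 134 133 133 133 134 135
 136]
160 [127 129 130 131 130 131 131 132 134 136 137 140 139 135 134 133 132 131
 132]
166 [138 142 144 145 147 152 148 145 146 146 148 149 149 148 151 152 150 149
 148]
```

The inner lid is seated with its knob upright, and the outer lid is held level 87 mm up, against the 63 mm needed. Handing in.

```bash
python3 -c "
from workcell import order
print(order.finish_job())"
```

```text
the job is handed in; nothing more can be done
None
```

I handed the job in at about 25 s of the 72 s allowed: the carrier is in the station detent, the inner lid sits on the tin, and the gripper still holds the outer lid level about 87 mm up. I viewed 11 pictures, one over the limit of 10, so the final check was by image code rather than by eye.

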